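Release the latched lamp key on the photoreactor controller

ROBOT

A 6-joint arm with a two-finger parallel gripper is mounted at the origin on the work surface. World frame = base frame: x ahead of the robot, y to its left, z up, the work surface at z = 0. Lengths are in m, angles in rad, forces in N, time in s.
With the tool pointing down it reaches from about 0.35 to 0.775 m from the base axis. Payload 7.3 kg.
Tool frame: the origin (TCP) lies at the very end of the fingers, on their centre line; the grasp point (between the pads) lies 19 mm behind it; z points along the fingers, y is the direction in which the jaws open and shut (so a half turn about z gives the same grasp; the last joint's range is limited). The gripper opens to 92 mm and grips with 3 to 60 N. Pads are 19 mm wide; open, the fingers measure 130 mm over their backs; the gripper's body (75 mm by 190 mm) begins 47 mm behind the grasp point.
Start: joints at [1.017, 0.342, 1.524, -0, 1.275, -0.146], TCP at [0.208, 0.482, 0.227] pointing down, gripper open.
Joint ranges: [-2.53, 2.53], [-0.77, 2.02], [0.04, 2.7], [-1, 4.14], [0.28, 2.66], [-3.11, 3.11]. Speed limits (rad/s): [2.57, 2.57, 3.14, 3.14, 3.14, 3.14].

INTERFACE

Orientations are given as [roll, pitch, yaw] about the fixed x, y, z axes, in that order (R = Rz(yaw) Ry(pitch) Rx(roll)).
In Python, from cell import observe, read_camera, camera_info, hand_in gives the robot as it stands.
- The arm moves only by the tool jog_arm, never from a script. Its argument "rows" is one flat list of numbers, 5 for each row, row after row: the finger opening in mm, from 0 to 91.8, then the shift along the tool's x, y, z in mm, then the turn about the tool's z in degrees. In form: [gripper, tx, ty, tz, roll, gripper, tx, ty, tz, roll, ...]. A call has 1 to 20 rows; each row shifts and turns the commanded pose from where the row before left it, along the tool's axes as they then stand; what a row does not reach is not made up. A row lasts 1/10 s, in which the tool goes at most 50 mm and 8.59 degrees, less where a joint would pass 70% of its speed; a pose out of reach is approached as far as the arm can. A call with a gripper value outside its range is refused whole. The fingers move at their own pace and stop on an object; "grip_force" is the grip in N (left out, the last holds). Time passes only in rows, so rows that do not move let the fingers close. It gives the time, the measured TCP pose, the force and the opening at its end, in the units of the state.
- observe(): the state, without advancing time (a new reading comes with each control period).
- read_camera(name): name is "side" or "top" or "wrist"; returns (picture, depth): 384x512x3 uint8, red, green, blue; 384x512 float32, m along the optical axis (not along the pixel's ray), 0 where there is no reading.
- camera_info(name): a dict with "fx", "fy", "cx", "cy" (pixels), "extrinsics" (4x4, takes a point from camera to world coordinates); the wrist camera has in their place "tool_from_camera" (4x4, takes a point from camera to tool coordinates, whose origin is the TCP and whose axes are the flange's). Camera axes: x right, y up, looking along -z (the intrinsics and any distortion apply to the point x, -y, -z); pixel columns grow to the right and rows downward; lengths in m; the calibration is good to about 2 mm. The wrist camera is an equidistant fisheye: a pixel r from the principal point sees the ray r / f radians off the axis. A picture is of the moment at which its call begins: read the wrist's pose just before it. camera_info takes no time and is no camera call.
- hand_in(): hands the job in, once; it reports no verdict.
The state is a dict: "time": time; "qpos": joint angles; "qvel": joint speeds; "joint_efforts": joint torques, N m; "tool_pos": TCP position; "tool_rot": TCP orientation; "contact_force": force on the tool from outside, world axes, zero at the start; "torque": the same for the moment, N m; "opening": finger opening in m.
Only numpy, scipy, OpenCV 4.12 (cv2) and the standard library are available. Lean on these libraries where they do the work, as an engineer would, in place of code of your own. Each camera call takes 0.05 s, during which the arm holds its last target. There are 200 camera calls.

TASK

One of the four keys on the photoreactor's lamp controller has been left latched down. With closed fingers, tap the four keys lightly one after the other, from the leftmost to the rightmost as seen from the robot, to find it; then press the latched key down until it lets go and take the finger away so that it springs up and all four stand level. Until it is released do not push any other key right down, and leave the glassware and tools around it where they are.

Things in the scene. Friction and masses are not known exactly. Their poses are not given: they have to be found in the camera images.
- controller: lamp controller: fixed white box, 150 (its x) x 210 (its y) x 75 mm high; origin at the centre of its underside, z up. Four identical grey keys stand in one row along its y axis on its flat top, 45 mm from centre to centre, the row 15 mm to the -x side of the box's centre; +x is the side away from the robot, +y is left. It is turned at most 0.35 rad.
- key1_top (a point): centre of the top face of the leftmost (largest y when the box stands square) key, z up; moves with the key. Cap 24 (x) x 28 (y) mm, its top 91 mm above the table (16 mm above the box) when the key stands, about 4.5 mm lower when latched
- key2_top (a point): centre of the top face of the second from the left key, z up; moves with the key. Cap 24 (x) x 28 (y) mm, its top 91 mm above the table (16 mm above the box) when the key stands, about 4.5 mm lower when latched
- key3_top (a point): centre of the top face of the third from the left key, z up; moves with the key. Cap 24 (x) x 28 (y) mm, its top 91 mm above the table (16 mm above the box) when the key stands, about 4.5 mm lower when latched
- key4_top (a point): centre of the top face of the rightmost key, z up; moves with the key. Cap 24 (x) x 28 (y) mm, its top 91 mm above the table (16 mm above the box) when the key stands, about 4.5 mm lower when latched
- key1 (a joint): how far the leftmost (largest y when the box stands square) key is down, m: 0 standing, about 0.0045 latched, 0.010 pressed right down. Spring-loaded: 2 N to start a standing key moving, 3.4 N to start the latched key moving down, 5 N right down. The latched key lets go once it has been pressed about 2 mm below where it was latched, and rises to 0 when the finger is taken away; lighter pushes leave it latched. Exactly one of the four is latched at the start, any of them
- key2 (a joint): how far the second from the left key is down, m: 0 standing, about 0.0045 latched, 0.010 pressed right down. Spring-loaded: 2 N to start a standing key moving, 3.4 N to start the latched key moving down, 5 N right down. The latched key lets go once it has been pressed about 2 mm below where it was latched, and rises to 0 when the finger is taken away; lighter pushes leave it latched. Exactly one of the four is latched at the start, any of them
- key3 (a joint): how far the third from the left key is down, m: 0 standing, about 0.0045 latched, 0.010 pressed right down. Spring-loaded: 2 N to start a standing key moving, 3.4 N to start the latched key moving down, 5 N right down. The latched key lets go once it has been pressed about 2 mm below where it was latched, and rises to 0 when the finger is taken away; lighter pushes leave it latched. Exactly one of the four is latched at the start, any of them
- key4 (a joint): how far the rightmost key is down, m: 0 standing, about 0.0045 latched, 0.010 pressed right down. Spring-loaded: 2 N to start a standing key moving, 3.4 N to start the latched key moving down, 5 N right down. The latched key lets go once it has been pressed about 2 mm below where it was latched, and rises to 0 when the finger is taken away; lighter pushes leave it latched. Exactly one of the four is latched at the start, any of them
- reagent_bottle: reagent jar with a blue cap, 66 mm diameter, 130 mm high, standing on the table to the left of the controller, loose; origin at the centre of its underside
- beaker: open beaker, 68 mm diameter, 85 mm high, standing right of the controller, loose; origin at the centre of its underside
- vial_on_box: small capped vial, 27 mm diameter, 50 mm high, standing loose on the controller's top about 65 mm beyond (+x of) the row of keys; origin at the centre of its underside
- vial_bench: small capped vial like the other, standing on the table beyond the controller, loose; origin at the centre of its underside
- stopper: tapered plastic stopper, 36 mm widest, 34 mm high, on the table beyond the controller, loose; origin at the centre of its underside
- spatula: steel laboratory spatula 171 mm long, 12 mm wide and 5 mm thick, lying on the table before the controller, loose; its length runs along its own x; origin at the middle of its underside
- wash_bottle: white bottle, 70 mm diameter, 150 mm high, standing on the right of the table, loose; origin at the centre of its underside

How it is judged:
On the way, in this order (a step that is already met when the one before it is completed fails the run):
1. the leftmost key is touched with the fingers (contact force between the fingers and key1 above 0.3 N).
2. the second from the left key is touched with the fingers (contact force between the fingers and key2 above 0.3 N).
3. the third from the left key is touched with the fingers (contact force between the fingers and key3 above 0.3 N).
4. the rightmost key is touched with the fingers (contact force between the fingers and key4 above 0.3 N).
5. after the tapping, the latched key is pressed and springs up: all four keys stand (value of joint each of key1, key2, key3, key4 below 0.002 m), for 0.2 s.
At the end, for the whole second after the job is handed in: all four keys stand up (each less than 2 mm down) and the loose things are within 20 mm of where they stood (all of step 5 and distance of each of reagent_bottle, beaker, vial_on_box, vial_bench, stopper, spatula, wash_bottle from where it was at the start of the episode below 0.02 m); the robot touches nothing.
It fails at once if a standing key is pushed right down (more than 8 mm) while another key is still latched ((value of joint key1 above 0.008 m and value of joint any of key2, key3, key4 above 0.0035 m) or (value of joint key2 above 0.008 m and value of joint any of key1, key3, key4 above 0.0035 m) or (value of joint key3 above 0.008 m and value of joint any of key1, key2, key4 above 0.0035 m) or (value of joint key4 above 0.008 m and value of joint any of key1, key2, key3 above 0.0035 m)).
It fails at once if a bystander is shifted, lifted or carried more than 20 mm (distance of any of reagent_bottle, beaker, vial_on_box, vial_bench, stopper, spatula, wash_bottle from where it was at the start of the episode above 0.02 m).
It also fails if it takes over 48 s, if anything falls off the work surface, if the arm or the gripper's body presses on something with over 40 N, if the wrist force passes 120 N, or if a joint passes its speed limit or range.

## Working session

There is one attempt and no reset: what is moved stays moved. The work goes in short steps, Python scripts to look and compute and a tool call to move; the robot and the scene stay as the last step left them, time stands still between calls to the robot, and variables do not carry over. Pictures are saved under pics/ and viewed, about 8 in all and at most 12, crops included, and the job is handed in when it is done.

Besides the shell and the picture viewer there is one more tool, called as name(argument=value, ...), one argument or row to a line, values as JSON. jog_arm: Moves the arm, as the interface text tells. Its arguments: {"type":"object","properties":{"rows":{"type":"array","items":{"type":"number"}},"grip_force":{"type":"number"}},"required":["rows"]}

```bash
mkdir -p pics
cat > h.py <<'E'
import numpy as np, cv2
from cell import observe, read_camera, camera_info
def world(name, d):
    i=camera_info(name); v,u=np.mgrid[0:384,0:512]
    p=np.stack([(u-i['cx'])/i['fx']*d, -(v-i['cy'])/i['fy']*d, -d, np.ones_like(d)],-1)
    return (p@np.array(i['extrinsics']).T)[...,:3]
E
python3 - <<'E'
from h import *
print(observe())
out=[]
for n in('top','side'):
    im,d=read_camera(n); np.savez(n,im=im,d=d); out.append(im)
    i=camera_info(n); print(n,i)
a=np.hstack(out); a=cv2.resize(a,(800,300),interpolation=cv2.INTER_AREA)
cv2.imwrite('pics/a.png',a[...,::-1]); 
cv2.imwrite('pics/top.png',out[0][...,::-1])
E
```

```text
{'time': 0.0, 'qpos': array([ 1.01699880e+00,  3.42750618e-01,  1.52499657e+00, -2.08118371e-05,
        1.27540378e+00, -1.45981644e-01]), 'qvel': array([-3.14305846e-05,  5.66609846e-04,  1.19958564e-04, -5.03698013e-04,
        1.19538750e-03,  3.33432107e-03]), 'joint_efforts': array([-6.71018061e-04, -4.31241095e+01, -2.44222122e+01,  7.16894190e-02,
        5.60329249e-02, -1.20564837e-04]), 'tool_pos': array([0.20798151, 0.48161022, 0.22603762]), 'tool_rot': array([-3.14004802e+00, -2.06988453e-04,  2.73378268e+00]), 'contact_force': array([-0.39038003,  0.78225653,  0.52998913]), 'torque': array([-0.00978307,  0.00772771, -0.02495265]), 'opening': 0.09180679194253334}
top {'fx': 386.68767355469396, 'fy': 386.68767355469396, 'cx': 263.22177700763694, 'cy': 190.1669566996821, 'extrinsics': array([[ 0.0182899 ,  0.99663071, -0.0799544 ,  0.50242422],
       [-0.99975012,  0.01720186, -0.01427593, -0.08064851],
       [-0.01285246,  0.08019552,  0.99669629,  1.12289395],
       [ 0.        ,  0.        ,  0.        ,  1.        ]])}
side {'fx': 472.8154191064824, 'fy': 472.8154191064824, 'cx': 254.15557360292445, 'cy': 192.0748854884358, 'extrinsics': array([[-0.95786652,  0.20111659, -0.20504597,  0.32101705],
       [-0.28651824, -0.71875847,  0.63347736,  0.6471854 ],
       [-0.01997572,  0.66553616,  0.74609825,  0.93656628],
       [ 0.        ,  0.        ,  0.        ,  1.        ]])}
```

View pics/a.png

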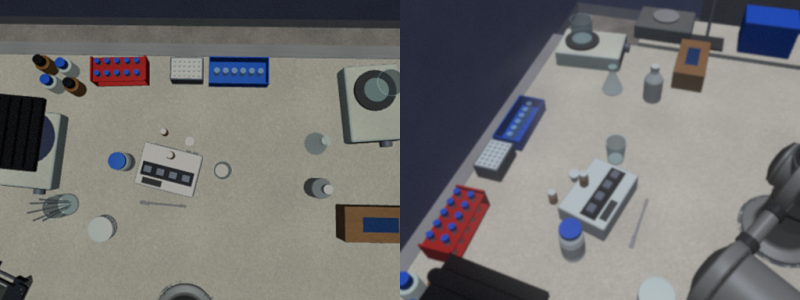

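View pics/top.png

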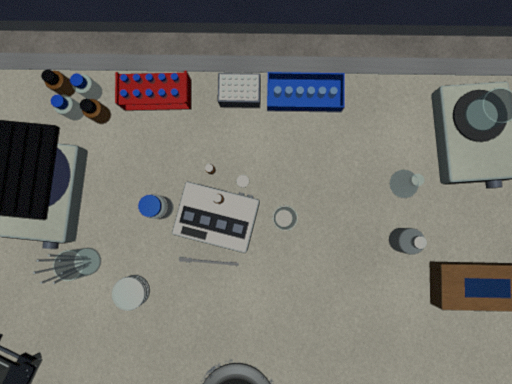

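The top view shows the controller at about (217,217) with a dark strip and four grey keys from (188,216) to (237,228). The jar is at (152,206), the beaker at (285,218), the vial on the box at (218,198) and the spatula at (208,261).

Run:
```python
from h import *
crops=[]
for n,(c0,c1,r0,r1) in dict(top=(165,275,175,260),side=(190,330,190,320)).items():
    z=np.load(n+'.npz'); im,d=z['im'],z['d']; P=world(n,d)
    R=np.zeros(d.shape,bool); R[r0:r1,c0:c1]=1
    box=R&(P[...,2]>.06)&(P[...,2]<.085)
    pts=P[box]; r=cv2.minAreaRect((pts[:,:2]*1000).astype(np.float32)); print(n,'box rect',r,'z',np.median(pts[:,2]))
    g=cv2.cvtColor(im,cv2.COLOR_RGB2GRAY)
    key=R&(P[...,2]>.083)&(P[...,2]<.1)
    nl,l,st,ce=cv2.connectedComponentsWithStats(key.astype(np.uint8))
    for k in range(1,nl):
        if st[k,4]>15:
            q=P[l==k]; print(n,ce[k].round(1),st[k],q.mean(0).round(4),np.median(q[:,2]).round(4),g[l==k].mean())
    s=4; c=cv2.resize(im[r0:r1,c0:c1],None,fx=3.4,fy=3.4,interpolation=cv2.INTER_CUBIC); crops.append(c)
h=max(c.shape[0] for c in crops)
cv2.imwrite('pics/c.png',np.hstack([cv2.copyMakeBorder(c,0,h-c.shape[0],0,0,0) for c in crops])[...,::-1]); print(h)
```

```text
top box rect ((510.9251708984375, 59.08760070800781), (306.9505310058594, 150.10150146484375), 76.65284729003906) z 0.07456249354204192
top [188.8 215.9] [183 211  12  11  93] [0.5129 0.1318 0.0904] 0.0905 88.46236559139786
top [205.2 220.1] [200 215  12  11  93] [0.5025 0.0876 0.0899] 0.0899 89.70967741935483
top [221.2 224.1] [216 219  12  11  96] [0.4925 0.0443 0.0902] 0.0905 90.65625
top [237.7 228.4] [232 224  12  10  84] [0.4819 0.0005 0.0863] 0.0865 93.6547619047619
side box rect ((513.7034912109375, 70.07405090332031), (384.2023010253906, 150.43954467773438), 76.36905670166016) z 0.07373679793998633
side [275.2 222.9] [269 218  13  12  91] [0.4819 0.0014 0.0852] 0.085 95.6043956043956
side [235.8 234.4] [230 229  12  10  55] [0.5563 0.0619 0.0922] 0.0928 82.74545454545455
side [265.5 236.3] [259 230  14  14 125] [0.4922 0.0464 0.0889] 0.0892 90.88
side [255.5 250.8] [248 244  15  14 132] [0.5025 0.0899 0.089 ] 0.0893 90.61363636363636
side [244.8 266.3] [238 259  15  15 142] [0.5128 0.1337 0.0888] 0.0891 90.66197183098592
side [220.6 311.9] [203 298  33  21 173] [0.5261 0.2491 0.0932] 0.094 127.58959537572254
442
```

View pics/c.png

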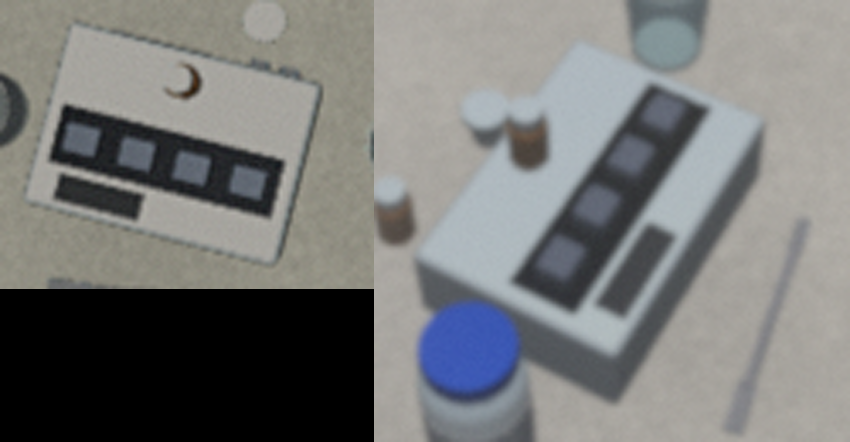

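Depth from both views puts keys 1–3 at 0.090–0.0905 m and key 4 about 4 mm lower, so key 4 is probably the latched one. Spacing is 45 mm and the row is turned by −0.23 rad, which fits the description. Next I'll check what stands under the transit path.

Run:
```python
from h import *
for n in('top','side'):
    z=np.load(n+'.npz'); P=world(n,z['d']).reshape(-1,3); P=P[z['d'].ravel()>0]
    a=np.array([.208,.482]);b=np.array([.513,.133]);L=np.linalg.norm(b-a);e=(b-a)/L
    s=(P[:,:2]-a)@e; t=np.abs((P[:,:2]-a)@[-e[1],e[0]])
    for lo in np.arange(.1,.56,.05):
        m=(s>lo)&(s<lo+.05)&(t<.13); print(n,lo.round(2),np.percentile(P[m,2],99.5).round(3) if m.any() else None)
```

```text
top 0.1 0.201
top 0.15 0.201
top 0.2 0.059
top 0.25 0.005
top 0.3 0.005
top 0.35 0.132
top 0.4 0.133
top 0.45 0.094
top 0.5 0.124
top 0.55 0.126
side 0.1 None
side 0.15 0.056
side 0.2 0.056
side 0.25 0.002
side 0.3 0.003
side 0.35 0.13
side 0.4 0.131
side 0.45 0.092
side 0.5 0.124
side 0.55 0.125
```

jog_arm(
  rows=[0, 0, 0, 0, -5, 0, 0, 0, 0, -5, 0, 0, 0, 0, 0, 0, 0, 0, 0, 0, 0, 0, 0, 0, 0],
)

```text
time: 0.6
tool_pos: [0.2082, 0.4819, 0.2266]
tool_rot: [-3.141, -0.0, 2.907]
contact_force: [-0.5, -0.5, -0.9]
opening: 0.0566
```

jog_arm(
  rows=[0, -31, -22, -10, 0, 0, -31, -22, -10, 0, 0, -31, -22, -10, 0, 0, -31, -22, 0, 0, 0, -31, -22, 0, 0, 0, -31, -22, 0, 0, 0, -31, -22, 0, 0, 0, -31, -22, 0, 0, 0, -31, -22, 0, 0, 0, -31, -22, 0, 0, 0, -31, -22, 0, 0, 0, -31, -22, 0, 0, 0, -5, -5, 0, 0, 0, 0, 0, 0, 0, 0, 0, 0, 0, 0],
)

```text
time: 2.1
tool_pos: [0.5121, 0.1338, 0.2567]
tool_rot: [3.141, -0.001, 2.908]
contact_force: [-0.8, 0.9, -0.0]
opening: 0.0006
```

jog_arm(
  rows=[0, 0, 0, 40, 0, 0, 0, 0, 40, 0, 0, 0, 0, 40, 0, 0, 0, 0, 20, 0, 0, 0, 0, 10, 0, 0, 0, 0, 0, 0, 0, 0, 0, 0, 0],
)

```text
time: 2.8
tool_pos: [0.5133, 0.1338, 0.108]
tool_rot: [3.141, 0.002, 2.909]
contact_force: [1.0, 0.0, -0.1]
opening: 0.0007
```

Run:
```python
from h import *
print(camera_info('wrist')); 
for n in('wrist',): cv2.imwrite('pics/w.png',read_camera(n)[0][...,::-1])
F=[]
o=observe(); print(o['tool_pos'],o['contact_force'])
```

```text
{'fx': 297.3186396354542, 'fy': 297.3186396354542, 'cx': 258.89107236193, 'cy': 194.44612595316065, 'tool_from_camera': array([[ 9.58947868e-04,  9.55108399e-01,  2.96255001e-01,
         8.06766737e-02],
       [ 9.99999334e-01, -7.25654669e-04, -8.97430792e-04,
         6.61615882e-05],
       [-6.42164862e-04,  2.96255665e-01, -9.55108459e-01,
        -1.58248656e-01],
       [ 0.00000000e+00,  0.00000000e+00,  0.00000000e+00,
         1.00000000e+00]])}
[0.51360095 0.13367051 0.10824549] [-0.08088411  0.31041757 -0.01796583]
```

View pics/w.png

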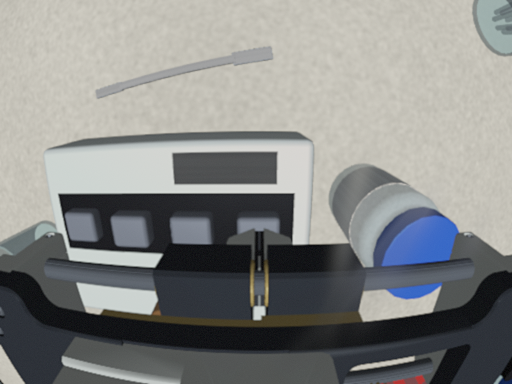

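The wrist view shows the closed fingertips at about (259,235), centred over key 1 at the row's end in that image. I'll tap it now.

jog_arm(
  rows=[0, 0, 0, 6, 0, 0, 0, 0, 6, 0, 0, 0, 0, 2, 0, 0, 0, 0, 2, 0, 0, 0, 0, 2, 0, 0, 0, 0, 1, 0, 0, 0, 0, 0, 0],
)

```text
time: 3.55
tool_pos: [0.5126, 0.1331, 0.0877]
tool_rot: [-3.141, -0.0, 2.908]
contact_force: [-1.4, -0.2, 3.3]
opening: 0.0007
```

```bash
python3 -c "
from h import *
o=observe(); print(o['tool_pos'],o['contact_force'])"
```

```text
[0.51262887 0.13306033 0.08771073] [-1.36135258 -0.24709231  3.34607424]
```

Key 1 pushed back with about 3 N when 3 mm down, so it is standing. On to key 2.

jog_arm(
  rows=[0, 0, 0, -10, 0, 0, 0, 0, -8, 0, 0, 0, -23, 0, 0, 0, 0, -22, 0, 0, 0, 0, 0, 0, 0, 0, 0, 0, 8, 0, 0, 0, 0, 4, 0, 0, 0, 0, 2, 0, 0, 0, 0, 2, 0, 0, 0, 0, 2, 0, 0, 0, 0, 0, 0],
)

```text
time: 4.65
tool_pos: [0.5023, 0.0898, 0.0876]
tool_rot: [3.141, -0.0, 2.909]
contact_force: [-1.5, 2.0, 2.8]
opening: 0.0006
```

```bash
python3 -c "
from h import *
for _ in range(3): read_camera('top'); o=observe(); print(o['tool_pos'],o['contact_force'])"
```

```text
[0.50239304 0.08968095 0.08775862] [-0.16108422  1.83417381  2.42211466]
[0.50245654 0.08961855 0.08784786] [-1.29084007  1.51604893  2.52923014]
[0.50249235 0.0895498  0.08790213] [-1.73084269  1.46782512  1.92172233]
```

Key 2 gave about 2.5 N and is also standing. Key 3 next.

jog_arm(
  rows=[0, 0, 0, -10, 0, 0, 0, 0, -8, 0, 0, 0, -23, 0, 0, 0, 0, -22, 0, 0, 0, 0, 0, 0, 0, 0, 0, 0, 8, 0, 0, 0, 0, 4, 0, 0, 0, 0, 2, 0, 0, 0, 0, 2, 0, 0, 0, 0, 2, 0, 0, 0, 0, 0, 0],
)

```text
time: 5.9
tool_pos: [0.4919, 0.046, 0.0876]
tool_rot: [3.141, -0.0, 2.909]
contact_force: [-1.7, 0.7, 3.1]
opening: 0.0008
```

```bash
python3 -c "
from h import *
for _ in range(3): read_camera('top'); o=observe(); print(o['tool_pos'],o['contact_force'])"
```

```text
[0.49195447 0.04591525 0.08774601] [-1.29491259  1.73899315  2.57985396]
[0.49200123 0.0458211  0.08780947] [-0.87362119  1.23707338  2.27478677]
[0.49208188 0.04575027 0.08789165] [-0.44030297  1.0703157   2.97199443]
```

Key 3 gave about 2.7 N and stands too. For key 4 I'll stop at the same height first: if it is latched there should be no force there.

jog_arm(
  rows=[0, 0, 0, -10, 0, 0, 0, 0, -8, 0, 0, 0, -23, 0, 0, 0, 0, -22, 0, 0, 0, 0, 0, 0, 0, 0, 0, 0, 8, 0, 0, 0, 0, 4, 0, 0, 0, 0, 2, 0, 0, 0, 0, 2, 0, 0, 0, 0, 2, 0, 0, 0, 0, 0, 0],
)

```text
time: 7.15
tool_pos: [0.4815, 0.002, 0.0874]
tool_rot: [3.142, -0.0, 2.909]
contact_force: [0.0, 0.2, 0.6]
opening: 0.0004
```

```bash
python3 -c "
from h import *
for _ in range(3): read_camera('top'); o=observe(); print(o['tool_pos'],o['contact_force'])"
```

```text
[0.48159821 0.00193683 0.08760276] [ 0.17904306  0.16715988 -0.64610882]
[0.48165111 0.00188515 0.08770787] [ 0.37719177 -0.19035823  0.3321086 ]
[0.48168117 0.00183368 0.08777113] [ 0.02989771 -0.1339884  -0.68961224]
```

jog_arm(
  rows=[0, 0, 0, 1.5, 0, 0, 0, 0, 1, 0, 0, 0, 0, 0, 0],
)

```text
time: 7.6
tool_pos: [0.4818, 0.0018, 0.0854]
tool_rot: [3.141, 0.001, 2.908]
contact_force: [-0.5, 0.5, 2.9]
opening: 0.0005
```

```bash
python3 -c "
from h import *
for _ in range(3): read_camera('top'); o=observe(); print(o['tool_pos'],o['contact_force'])"
```

```text
[0.48187635 0.00175726 0.08542358] [ 0.096351   -0.09459616  2.05908963]
[0.48184227 0.00174512 0.08541318] [0.87540964 0.87053308 2.77223135]
[0.48185619 0.00176601 0.08538744] [0.00566856 0.44180002 2.24328679]
```

Key 4 showed no force at 88 mm and about 2.4 N at 85.4 mm, so it is the latched one and has been tapped without letting go. I'll lift a little, press it through, then withdraw.

jog_arm(
  rows=[0, 0, 0, -5, 0, 0, 0, 0, 0, 0, 0, 0, 0, 4, 0, 0, 0, 0, 2, 0, 0, 0, 0, 1.5, 0, 0, 0, 0, 1, 0, 0, 0, 0, 0.5, 0, 0, 0, 0, 0, 0, 0, 0, 0, 0, 0],
)

```text
time: 8.65
tool_pos: [0.4817, 0.0018, 0.0814]
tool_rot: [3.141, 0.0, 2.908]
contact_force: [-0.6, -1.1, 5.0]
opening: -0.0001
```

```bash
python3 -c "
from h import *
for _ in range(2): read_camera('top'); o=observe(); print(o['tool_pos'],o['contact_force'])"
```

```text
[0.48173473 0.00173818 0.08135156] [-0.08967663 -0.55648762  5.6451752 ]
[0.48174266 0.00173672 0.08134345] [ 0.1066097  -0.50949261  4.314707  ]
```

jog_arm(
  rows=[0, 0, 0, -3, 0, 0, 0, 0, -5, 0, 0, 0, 0, -20, 0, 0, 0, 0, -40, 0, 0, 0, 0, -40, 0, 0, 0, 0, -40, 0, 0, 0, 0, -20, 0, 0, 40, 0, 0, 0, 0, 40, 0, 0, 0, 0, 40, 0, 0, 0, 0, 0, 0, 0, 0, 0, 0, 0, 0, 0],
)

```text
time: 9.95
tool_pos: [0.3645, 0.0297, 0.2495]
tool_rot: [3.141, 0.001, 2.909]
contact_force: [0.5, -0.6, 0.4]
opening: 0.0005
```

Run:
```python
from h import *
out=[]
for n,(c0,c1,r0,r1),px in [('top',(165,275,175,260),[(189,216),(205,220),(221,224),(238,228)]),('side',(190,330,190,320),[(245,266),(255,251),(265,236),(275,223)])]:
    im,d=read_camera(n); P=world(n,d); P0=world(n,np.load(n+'.npz')['d'])
    for u,v in px: print(n,*[np.median(q[v-3:v+4,u-3:u+4,2]).round(4) for q in(P0,P)])
    out.append(im)
cv2.imwrite('pics/e.png',cv2.resize(np.hstack(out),(800,300),interpolation=cv2.INTER_AREA)[...,::-1])
o=observe(); print(o['time'],o['tool_pos'],o['contact_force'])
```

```text
top 0.0911 0.091
top 0.0903 0.0909
top 0.0909 0.0906
top 0.0866 0.091
side 0.0896 0.0899
side 0.0896 0.0904
side 0.0896 0.0898
side 0.0856 0.0897
10.05 [0.36559721 0.02933183 0.24935888] [ 0.06258279 -0.10203861  1.02350917]
```

View pics/e.png

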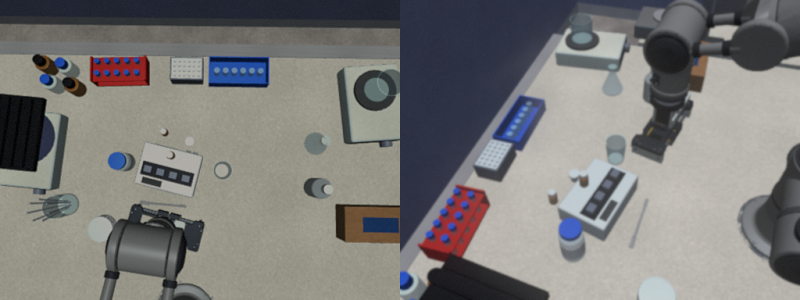

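The final view shows the controller at (168,168) with all four keys level. The jar, beaker, vials, stopper and spatula are where they were, and the arm is clear. I'm handing in.

```bash
python3 -c "
from cell import hand_in
print(hand_in())"
```

```text
the job is handed in; nothing more can be done
None
```

The latched key was the rightmost one, key 4. It is released, all four keys stand level, and the job is handed in; the arm's clock read about 10 s.

- **Tapping:** I tapped the keys from left to right with closed fingers. Keys 1–3 pushed back with about 2–3.3 N when roughly 3 mm down. Key 4 gave no force at that height and about 2.4 N at 85.4 mm, which is where a latched key would be.
- **Release:** I pressed key 4 down to 81.3 mm with about 5 N, then lifted the fingers away.
- **Last checks:** Key 4's top rose from 86.6 to 91.0 mm in the top view and from 85.6 to 89.7 mm in the side view, level with the others to within about 1 mm. The side view reads about 1 mm lower than the top view for every key, within the calibration error.
- **Surroundings:** In the final picture the loose things look unmoved; I judged that by eye and did not measure them. The arm is well clear. The last force reading was up to 1 N with the arm in free air, about the sensor's noise.

No check failed.

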